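# Lock the lid collar of the wide rub tub

### The arm

A 6-joint arm with a two-finger parallel gripper is mounted at the origin on the work surface. World frame = base frame: x ahead of the robot, y to its left, z up, the work surface at z = 0. Lengths are in m, angles in rad, forces in N, time in s.
With the tool pointing down it reaches from about 0.35 to 0.975 m from the base axis. Payload 7.1 kg.
Tool frame: the origin (TCP) lies at the very end of the fingers, on their centre line; the grasp point (between the pads) lies 19 mm behind it (bot.grip_point_offset is the distance from the TCP to the grasp point, in m); x points along the fingers, y is the direction in which the jaws open and shut, and the axes are right-handed (so a half turn about x gives the same grasp; the last joint's range is limited). The gripper opens to 88 mm and grips with 3 to 60 N. Pads are 20 mm wide; open, the fingers measure 115 mm over their backs; the gripper's body (75 mm by 178 mm) begins 61 mm behind the grasp point.
Start: joints at [1.258, 0.423, 1.63, -0, 1.089, -0.019], TCP at [0.181, 0.598, 0.223] pointing down, gripper open.
Joint ranges: [-3, 3], [-0.9, 2.11], [0.09, 2.58], [-1.31, 4.45], [0.11, 2.69], [-2.54, 2.54]. Speed limits (rad/s): [2.39, 2.39, 3.01, 3.14, 3.14, 3.14].

### API

Orientations are given as a unit quaternion [x, y, z, w].
In Python, from cell import bot, kinematics, imaging gives the robot as it stands. The module is installed in compiled form; this text tells all that it offers. Calls block until the motion is done:
- bot.move_ptp(position, orientation): joint-space move of the TCP to a pose.
- bot.move_straight(position, rotation=None, rate=0.15, until_force=None): straight line of the TCP; rotation=None keeps the orientation; rate is the mean speed in m/s. With until_force (N) it stops when the force on the tool has changed by that much, and returns True; else False.
- bot.move_j(angles): joint-space move.
- bot.gripper_open() and bot.close_gripper(force=None): open the fingers fully, or close them until they stop; force is the grip in N (None keeps the last).
- bot.pause(seconds).
- kinematics.inverse_kinematics(position, orientation): joint angles nearest the present ones, or None.
- imaging.capture(name): name is "scene" or "top" or "wrist"; returns the picture (400x640x3 uint8, red, green, blue); there is no depth.
- imaging.camera_params(name): a dict with "intrinsics" (3x3 intrinsics, pixels), "world_from_camera" (4x4, takes a point from camera to world coordinates). Camera axes: x right, y down, z forward; pixel columns grow to the right and rows downward; lengths in m; the calibration is good to about 2 mm. A picture is of the moment at which its call begins: read the wrist's pose just before it. camera_params takes no time and is no camera call; for the wrist camera it gives the pose at the moment of the call.
A pose or a line that the arm cannot do raises bot.PlanningError and nothing moves.
- bot.close_job(): hands the job in, once; it reports no verdict.
Trained networks look in the newest picture that a camera, given by its name, has taken for a name from the list of things; names that differ only in an ending like _2 or _b are one class to them, and where a whole thing is asked for, a point or a joint stands for the part that bears it (a point fixed in the world has none). Each returns a list of dicts, best first, with "p" (0 to 1); they miss things now and then, are a little off and sometimes report something else, mostly with a low value. They report only what shows in the picture. A call takes as long as a camera call. They do not tell look-alikes from the thing itself.
- imaging.find_in(query, camera): "centre" ([column, row] in pixels, amid what is visible of it).
- imaging.regions_of(query, camera): "pixels" (400x640 bool, what is visible of it) and "centre" ([column, row] in pixels, amid what is visible of it).
Readings, each from a call of its own:
- bot.current_t(): time.
- bot.current_qpos(): joint angles.
- bot.current_qvel(): joint speeds.
- bot.current_joint_torque(): joint torques, N m.
- bot.current_ee_pos(): TCP position.
- bot.current_ee_rot(): TCP orientation.
- bot.current_wrist_force(): force on the tool from outside, world axes, zero at the start.
- bot.current_torque(): the same for the moment, N m.
- bot.current_width(): opening from 0.0 (shut) to 1.0 (fully open).
Only numpy, scipy, OpenCV 4.12 (cv2) and the standard library are available. Lean on these libraries where they do the work, as an engineer would, in place of code of your own. Each camera call takes 0.05 s, during which the arm holds its last target.

### The job

The lid of the wide tub of spice rub is not locked yet. Turn its steel lock collar clockwise (seen from above) by the upright peg until the peg stands in line with the single black bar on the tub's rim (the collar does not stop there by itself), then let go. Leave the collar of the narrow tub as it is.

Things in the scene. Friction and masses are not known exactly. Their poses are not given: they have to be found in the camera images.
- wide_collar (a joint): Angle (rad) of the wide tub's steel lock collar (ring 156 mm outside, 120 inside, 20 high) about the tub's upright axis. 0: peg in line with the bar mark (locked). Positive: counter-clockwise of it from above; starts at 0.65 to 1.3. Turns on past 0, with no click, to a stop at -0.6. Stiff (0.2 N m, 3 N at the peg), stays where left, cannot lift or tip.
- wide_peg (a point): Centre (half-way up) of the upright round black peg on the wide tub's collar: 14 mm diameter, 50 mm tall, foot on the collar's top 101 mm above the table, free all round. It circles 69 mm from the tub's axis as the collar turns. The tub is white, fixed, 80 mm high, rim flange 200 mm across; the white lid inside the ring lies below the ring's top.
- wide_mark (a point): Top middle of the locked mark on the wide tub: one raised black bar, 19 mm long radially, 10 wide, 8 high, on the white rim outside the collar; its top is 88 mm above the table. Its own x axis points level outwards from the tub's axis through the bar, z up: the tub's axis is 89.5 mm away along -x. (Two small black studs elsewhere on the rim show the open end.)
- narrow_peg (a point): Centre of the peg on the narrow tub, to be left alone: same make, height, materials and peg, but rim flange 148 mm and collar 104 mm across, its peg 43 mm from its axis. The wide tub may stand left or right of it. Between and before them stand small shaker jars up to 90 mm high.
Things that resemble listed ones, but are neither listed nor needed, are in the scene too. What is shaped like the part that bears wide_collar but turquoise is not meant.

How it is judged:
By the outcome, as a careful person would: the job done as asked, in the order asked, and still so for the second after the job is handed in, with the robot touching nothing.
It also fails if it takes over 35 s, if anything falls off the work surface, if the arm or the gripper's body presses on something with over 40 N, if the wrist force passes 120 N, or if a joint passes its speed limit or range.

## Working session

There is one attempt and no reset: what is moved stays moved. The work goes in short steps, each a Python script; the robot and the scene stay as the last script left them, time stands still between calls to the robot, and variables do not carry over. Pictures are saved under pics/ and viewed, and the job is handed in when it is done.

```bash
mkdir -p pics
python3 - <<'E'
from cell import bot,kinematics,imaging
import cv2,numpy as np
for n in ["scene","top"]:
    im=imaging.capture(n); cv2.imwrite(f"pics/{n}0.png",im[:,:,::-1])
    p=imaging.camera_params(n); print(n,np.round(p["intrinsics"],1).tolist(),np.round(p["world_from_camera"],3).tolist())
    for q in ["wide_collar","wide_peg","wide_mark","narrow_peg"]:
        print(q,[(np.round(d["centre"],1).tolist(),round(d["p"],2)) for d in imaging.find_in(q,n)])
print(bot.current_t())
E
```

```text
scene [[421.9, 0.0, 324.7], [0.0, 421.9, 198.2], [0.0, 0.0, 1.0]] [[0.09, 0.617, -0.782, 1.345], [0.996, -0.057, 0.07, -0.074], [-0.001, -0.785, -0.62, 0.78], [0.0, 0.0, 0.0, 1.0]]
wide_collar [([200.7, 329.7], 0.79), ([384.1, 172.0], 0.64)]
wide_peg [([381.4, 169.0], 0.93), ([222.7, 163.2], 0.77), ([199.9, 327.9], 0.65)]
wide_mark [([222.9, 163.7], 0.92), ([262.8, 225.1], 0.91), ([198.8, 322.3], 0.8), ([384.6, 170.5], 0.73)]
narrow_peg [([403.7, 218.7], 0.8)]
top [[384.3, 0.0, 320.3], [0.0, 384.3, 196.3], [0.0, 0.0, 1.0]] [[0.003, -0.989, 0.146, 0.411], [-1.0, -0.005, -0.009, -0.009], [0.009, -0.146, -0.989, 1.014], [0.0, 0.0, 0.0, 1.0]]
wide_collar [([459.4, 322.4], 0.86), ([201.1, 294.1], 0.84), ([397.2, 194.0], 0.64), ([435.2, 77.8], 0.62)]
wide_peg [([207.5, 307.8], 0.94), ([439.9, 81.3], 0.89), ([458.2, 323.5], 0.84), ([394.3, 189.0], 0.81)]
wide_mark [([434.1, 324.9], 0.92), ([378.0, 209.8], 0.8), ([421.5, 101.0], 0.66), ([230.8, 292.5], 0.6)]
narrow_peg [([228.5, 181.3], 0.75)]
0.5
```

View pics/scene0.png

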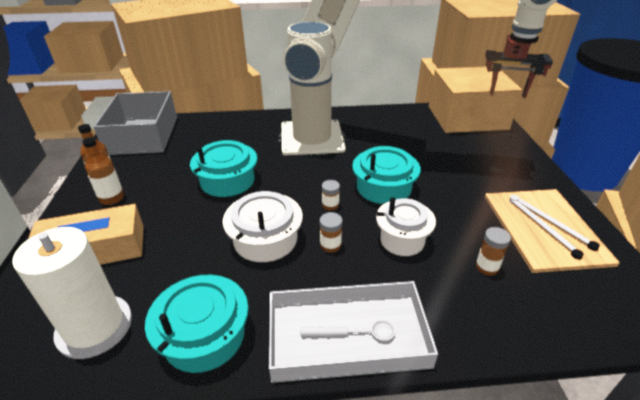

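View pics/top0.png

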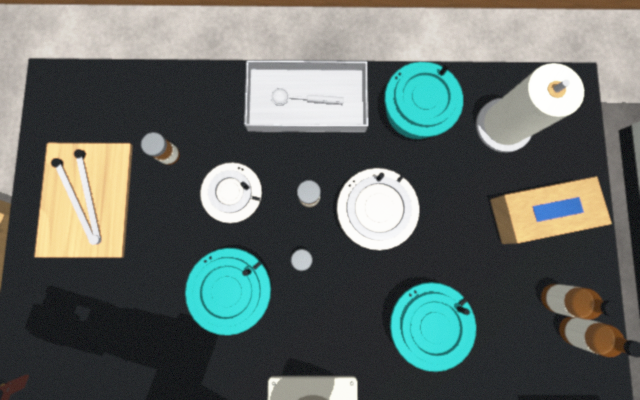

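The top view shows white tubs at (378,208), the wide one, and (231,192), the narrow one. The turquoise look-alikes are at (228,291), (433,326) and (424,99), so the wide white tub is the target. Next is a close crop of it.

Run:
```python
import cv2,numpy as np
a=cv2.imread("pics/top0.png")[155:260,325:430]; b=cv2.imread("pics/scene0.png")[180:270,215:310]
a=cv2.resize(a,(400,400),interpolation=cv2.INTER_CUBIC);b=cv2.resize(b,(400,380),interpolation=cv2.INTER_CUBIC)
b=cv2.copyMakeBorder(b,0,20,0,0,0)
cv2.imwrite("pics/crop0.png",np.hstack([a,b]))
```

```text
(no output)
```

View pics/crop0.png

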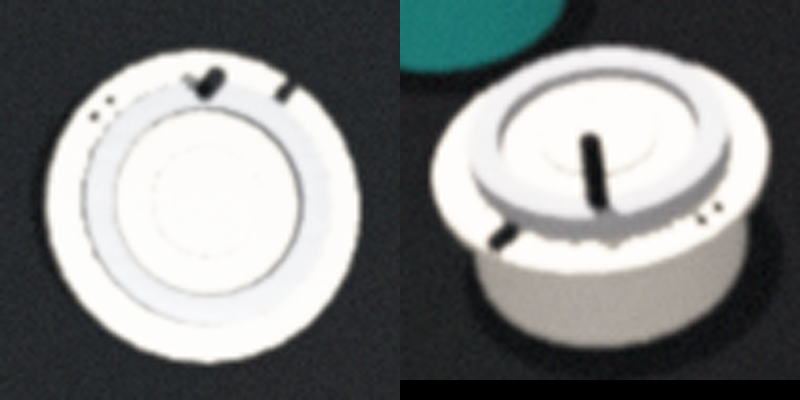

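The crop confirms the wide white tub: peg foot at crop (205,90), bar at (287,90), studs at (103,108). Clockwise from the peg leads to the bar. I'll localise roughly from this view, then take a wrist look.

```bash
cat > h.py <<'E'
from cell import bot,kinematics,imaging
import cv2,numpy as np
from scipy.spatial.transform import Rotation as R
def ray(px,z,P):
    K,T=P["intrinsics"],P["world_from_camera"]
    px=np.atleast_2d(px).astype(float)
    d=np.c_[px,np.ones(len(px))]@np.linalg.inv(K).T@T[:3,:3].T
    o=T[:3,3]; return o+d*((z-o[2])/d[:,2])[:,None]
def proj(X,P):
    K,T=P["intrinsics"],P["world_from_camera"]
    c=(np.atleast_2d(X)-T[:3,3])@T[:3,:3]; u=c@K.T; return u[:,:2]/u[:,2:]
def down(yaw): # jaw (tool y) along world angle yaw, tool x down
    y=np.array([np.cos(yaw),np.sin(yaw),0]);x=np.array([0,0,-1.]);z=np.cross(x,y)
    return R.from_matrix(np.c_[x,y,z]).as_quat()
E
python3 - <<'E'
from h import *
P=imaging.camera_params("top")
s=105/400
c=lambda x,y:(325+(x+.5)*s-.5,155+(y+.5)*s-.5)
im=cv2.imread("pics/top0.png"); m=(im.min(2)>110).astype(np.uint8)
n,l,st,_=cv2.connectedComponentsWithStats(m); k=l[230,378]; 
cs,_=cv2.findContours((l==k).astype(np.uint8),0,2); h=cv2.convexHull(max(cs,key=cv2.contourArea))[:,0]
for z in (.08,):
    W=ray(h,z,P)[:,:2]; (cc,r)=cv2.minEnclosingCircle(W.astype(np.float32)); A=np.c_[2*W,np.ones(len(W))];x=np.linalg.lstsq(A,(W**2).sum(1),rcond=None)[0]
    print(cc,r,x[:2],np.sqrt(x[2]+x[:2]@x[:2]))
ax=x[:2]
for n,p,z in (("bar",c(287,90),.088),("foot",c(205,93),.101),("studs",c(103,108),.084)):
    w=ray(p,z,P)[0]; d=w[:2]-ax; print(n,w,np.hypot(*d),np.arctan2(d[1],d[0]))
Pw=imaging.camera_params("wrist"); print(np.round(Pw["world_from_camera"],3),Pw["intrinsics"],bot.current_ee_pos(),R.from_quat(bot.current_ee_rot()).as_matrix().round(2))
E
```

```text
(0.5207401514053345, -0.15771843492984772) 0.10193698108196259 [ 0.52069038 -0.15742375] 0.10136135413616083
bar [ 0.59374053 -0.21214411  0.088     ] 0.09127234755082432 -0.642911682463014
foot [ 0.58896862 -0.15704638  0.101     ] 0.06827927577181563 0.005527001974895798
studs [ 0.58208662 -0.09368379  0.084     ] 0.08850017631994693 0.8041254341666406
[[ 0.289  0.914  0.286  0.102]
 [ 0.957 -0.276 -0.086  0.622]
 [ 0.     0.299 -0.954  0.385]
 [ 0.     0.     0.     1.   ]] [[332.12464476   0.         320.82835588]
 [  0.         332.12464476 199.91536738]
 [  0.           0.           1.        ]] [0.18096301 0.59817644 0.22264364] [[-0.    0.29  0.96]
 [-0.    0.96 -0.29]
 [-1.   -0.   -0.  ]]
```

The geometry agrees with the description: flange r 101 (100 expected), bar r 91 (89.5), peg foot r 68 (69), angle about 0.65. Now a wrist view from above the tub, already in the grasp orientation.

Run:
```python
from h import *
bot.move_ptp([0.52,-0.157,0.27],down(np.pi/2))
P=imaging.camera_params("wrist"); im=imaging.capture("wrist"); cv2.imwrite("pics/w0.png",im[:,:,::-1])
np.savez("w0.npz",**P)
for q in ["wide_peg","wide_mark"]:
    print(q,[(np.round(d["centre"],1).tolist(),round(d["p"],2)) for d in imaging.find_in(q,"wrist")])
print(proj([[.5207,-.1575,.101],[.5938,-.2121,.088],[.589,-.157,.126]],P),bot.current_t(),bot.current_qpos())
```

```text
wide_peg [([330.0, 230.5], 0.86), ([269.3, 371.5], 0.76), ([620.7, 215.8], 0.66), ([635.9, 9.0], 0.6)]
wide_mark [([249.1, 373.1], 0.89), ([601.7, 30.3], 0.87), ([318.1, 168.4], 0.66)]
[[319.78883216 180.54700334]
 [271.52305401 240.50648403]
 [320.18600393 251.7489986 ]] 3.5667 [-3.14223210e-01  2.48885422e-01  1.76662950e+00  2.65631349e-05
  1.12616882e+00 -1.88580620e+00]
```

View pics/w0.png

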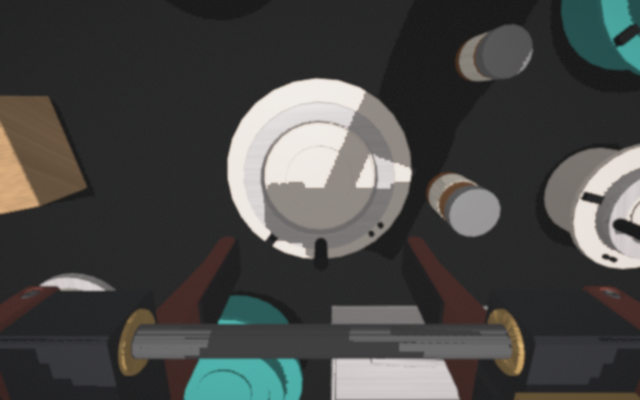

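Run:
```python
from h import *
P=dict(np.load("w0.npz")); im=cv2.imread("pics/w0.png")
# flange hull
m=((im.min(2)>75)).astype(np.uint8); m[:,:215]=0;m[:,425:]=0;m[265:]=0;m[:65]=0
n,l,st,_=cv2.connectedComponentsWithStats(m);k=1+st[1:,4].argmax()
h=cv2.convexHull(cv2.findContours((l==k).astype(np.uint8),0,2)[0][0])[:,0]
cs=max(cv2.findContours((l==k).astype(np.uint8),0,2)[0],key=cv2.contourArea);h=cv2.convexHull(cs)[:,0]
W=ray(h,.08,P)[:,:2];A=np.c_[2*W,np.ones(len(W))];x=np.linalg.lstsq(A,(W**2).sum(1),rcond=None)[0]
print(x[:2],np.sqrt(x[2]+x[:2]@x[:2]))
ax=x[:2]
c=im[210:275,255:340].copy()
cv2.imwrite("pics/wc.png",cv2.resize(c,None,fx=8,fy=8,interpolation=cv2.INTER_CUBIC))
```

```text
[ 0.52058897 -0.15901988] 0.1006342124566004
```

View pics/wc.png

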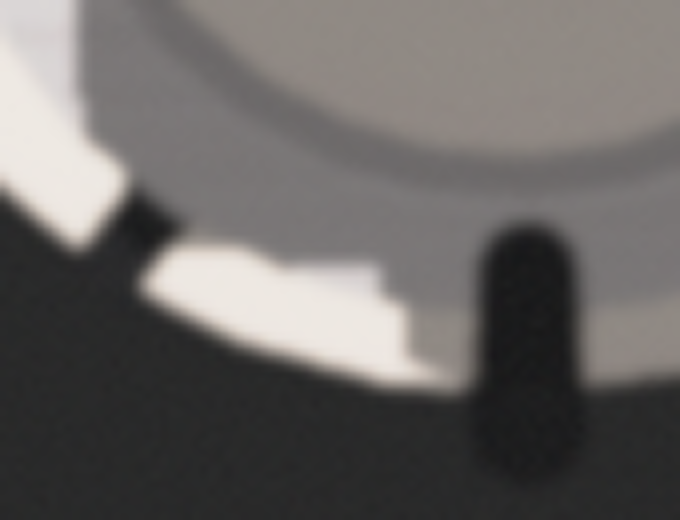

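Run:
```python
from h import *
P=dict(np.load("w0.npz"))
for ax in ([.5206,-.159],[.5207,-.1575],[.5207,-.1583]):
  for n,p,z in (("bar",(133,236),.088),("foot",(528,265),.101),("top",(528,440),.151)):
    w=ray((255+p[0]/8-.44,210+p[1]/8-.44),z,P)[0]; d=w[:2]-ax; print(n,w.round(4),np.hypot(*d).round(4),np.arctan2(d[1],d[0]).round(3))
```

```text
bar [ 0.592  -0.2124  0.088 ] 0.0892 -0.642
foot [ 0.5904 -0.1566  0.101 ] 0.0699 0.034
top [ 0.59   -0.1566  0.151 ] 0.0695 0.035
bar [ 0.592  -0.2124  0.088 ] 0.09 -0.656
foot [ 0.5904 -0.1566  0.101 ] 0.0697 0.012
top [ 0.59   -0.1566  0.151 ] 0.0693 0.013
bar [ 0.592  -0.2124  0.088 ] 0.0895 -0.649
foot [ 0.5904 -0.1566  0.101 ] 0.0698 0.024
top [ 0.59   -0.1566  0.151 ] 0.0694 0.025
```

Two views agree to about 1.5 mm. Axis ≈ (0.5206, -0.1583), peg angle 0.024, bar angle -0.648. I'll grasp with the jaws tangential.

```bash
cat >> h.py <<'E'
AX=np.array([.5206,-.1583])
def pose(th,z,r=.069): return [*(AX+r*np.array([np.cos(th),np.sin(th)])),z],down(np.pi/2+th)
E
python3 - <<'E'
from h import *
p,q=pose(.024,.2); bot.move_ptp(p,q)
for th in np.linspace(.024,-.75,8):
    s=kinematics.inverse_kinematics(*pose(th,.112)); print(None if s is None else s[-1].__round__(2),end=' ')
hit=bot.move_straight(pose(.024,.112)[0],rate=.1,until_force=8); print(hit,bot.current_ee_pos())
if not hit:
    bot.close_gripper(25); print(bot.current_width()*88,bot.current_wrist_force())
    im=imaging.capture("scene"); cv2.imwrite("pics/s1.png",cv2.resize(im[120:290,180:450,::-1],None,fx=2.8,fy=2.8))
print(bot.current_t())
E
```

```text
-1.87 -1.78 -1.68 -1.58 -1.48 -1.38 -1.28 -1.19 False [ 0.59007786 -0.15679433  0.11264651]
13.650452517863947 [ 0.49831553 -0.53704907 -0.33235236]
6.25
```

View pics/s1.png

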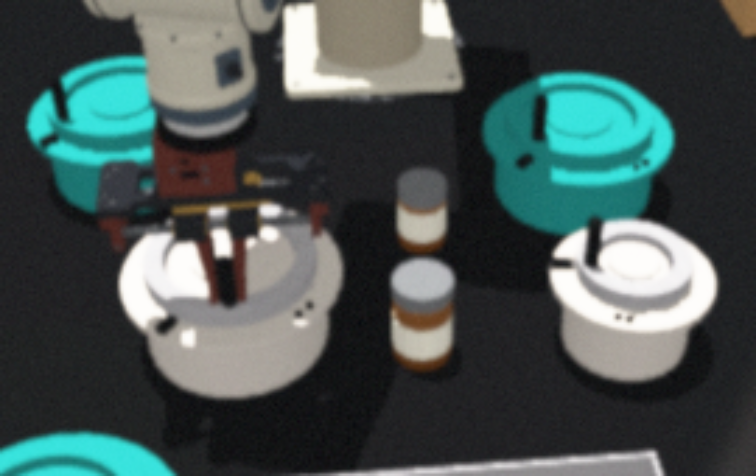

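The fingers hold the peg at about (228,285): width 13.7 mm, as expected for the 14 mm peg, with little wrist force. Next I turn clockwise to the bar.

Run:
```python
from h import *
for th in np.linspace(.024,-.648,8)[1:]:
    p,q=pose(th,.112); bot.move_straight(p,q,rate=.05)
    print(np.round(bot.current_wrist_force(),1),end=' ')
e=np.array(bot.current_ee_pos()); d=e[:2]-AX
print(e,np.hypot(*d),np.arctan2(d[1],d[0]),bot.current_width()*88,bot.current_t())
bot.gripper_open()
p,q=pose(-.648,.22); bot.move_straight(p,q,rate=.15)
bot.move_ptp([0.52,-0.157,0.27],down(np.pi/2-.648))
P=imaging.camera_params("wrist"); im=imaging.capture("wrist"); cv2.imwrite("pics/w2.png",im[:,:,::-1]); np.savez("w2.npz",**P)
print(proj([[*(AX+.0895*np.array([np.cos(-.648),np.sin(-.648)])),.088],pose(-.648,.101)[0],pose(-.648,.151)[0]],P),bot.current_t())
cx,cy=proj([pose(-.648,.101)[0]],P)[0].astype(int);print(cx,cy)
im=im[:,:,::-1]; cv2.imwrite("pics/w2c.png",cv2.resize(im[cy-35:cy+35,cx-45:cx+45],None,fx=8,fy=8,interpolation=cv2.INTER_CUBIC))
t=imaging.capture("top")[:,:,::-1]; cv2.imwrite("pics/t2.png",t)
```

```text
[-0.6 -1.2 -0.5] [ 0.1 -2.6 -0.7] [ 0.1 -1.7 -0.9] [ 0.3 -2.  -1.3] [ 0.7 -2.1 -0.8] [ 0.2 -2.6 -1.6] [-0.1 -2.  -2.2] [ 0.5756263  -0.20004787  0.11198545] 0.06907081698654396 -0.6490391811173113 13.553951339869073 8.2333
[[320.11653081 254.60200212]
 [320.1051019  243.01925616]
 [320.01910671 265.33973541]] 10.7917
320 243
```

View pics/w2c.png

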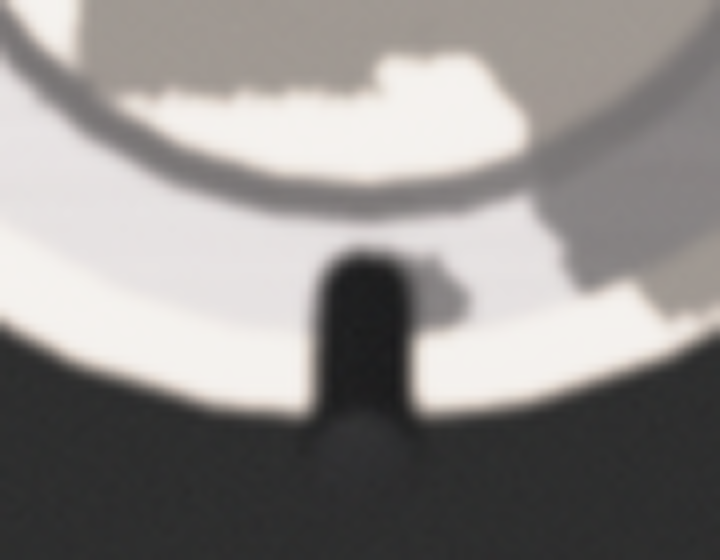

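View pics/w2.png

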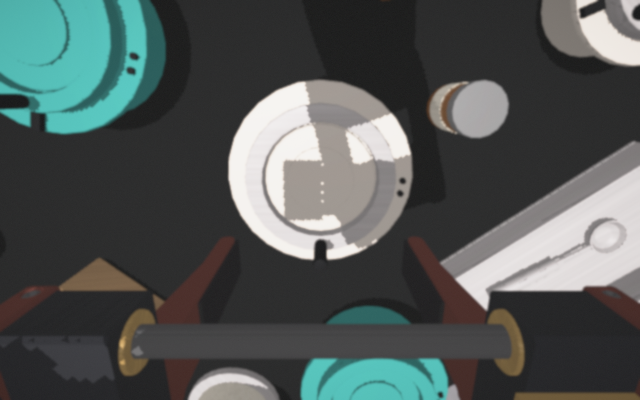

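In the wrist view the peg at (320,245) hides the bar, so they line up to within a few mm. I'll look from the outer side to see both separately, and check the top view.

Run:
```python
from h import *
th=-.648
u=np.array([np.cos(th),np.sin(th)])
bot.move_ptp([*(AX+.03*u),.27],down(th-np.pi/2))
P=imaging.camera_params("wrist"); im=imaging.capture("wrist")[:,:,::-1]; cv2.imwrite("pics/w3.png",im); np.savez("w3.npz",**P)
pr=proj([[*(AX+.0895*u),.088],pose(th,.101)[0],pose(th,.151)[0],[*AX,.08]],P);print(pr,bot.current_t())
cx,cy=pr[1].astype(int);print(cx,cy)
a=cv2.resize(im[cy-30:cy+30,cx-30:cx+30],(400,400),interpolation=cv2.INTER_CUBIC)
t=cv2.imread("pics/t2.png")[155:260,325:430]
cv2.imwrite("pics/c3.png",np.hstack([a,cv2.resize(t,(400,400),interpolation=cv2.INTER_CUBIC)]))
```

```text
[[320.7701427  119.81269353]
 [320.74660609 141.90209303]
 [320.70628276 149.58995048]
 [320.71447727 201.79149771]] 13.525
320 141
```

View pics/c3.png

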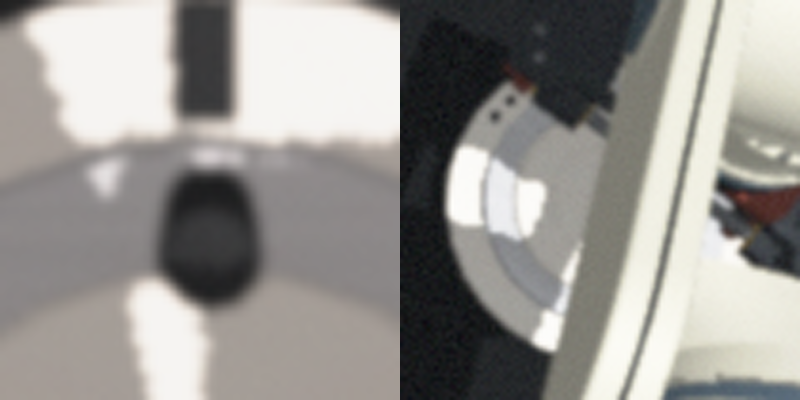

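View pics/w3.png

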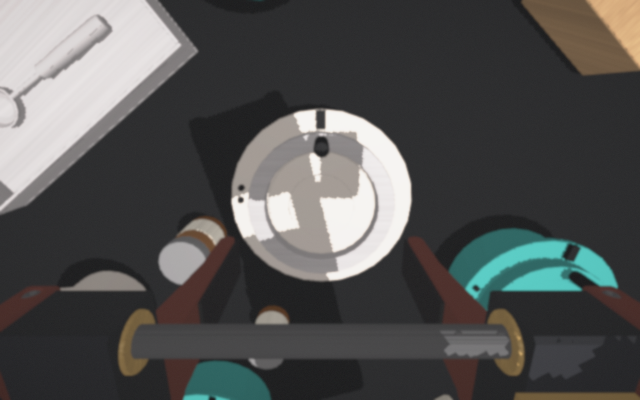

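From outside, the bar centre is at about (320.5,120) and the peg at about (321,145), so both stand in line with the axis. A quick subpixel check will settle it.

Run:
```python
from h import *
P=dict(np.load("w3.npz")); g=cv2.imread("pics/w3.png").min(2).astype(float)
def cen(r0,r1,t):
    c=np.arange(308,335); o=[]
    for r in range(r0,r1):
        w=np.clip(t-g[r,c],0,None); o.append((w@c/w.sum(),r))
    return np.mean(o,0)
b=cen(114,126,130); p=cen(140,152,75)
print(b,p)
B=ray(b,.088,P)[0,:2]; Q=ray(p,.135,P)[0,:2]
for ax in (AX,[.5206,-.159],[.5207,-.1575]):
    f=lambda w:np.arctan2(*(w-ax)[::-1]); print(f(B),f(Q),f(Q)-f(B))
# flange centre
h=((g>60)*1).astype(np.uint8); h[:,:226]=0;h[:,416:]=0;h[:105]=0;h[284:]=0
n,l,st,_=cv2.connectedComponentsWithStats(h);k=1+st[1:,4].argmax()
cs=max(cv2.findContours((l==k).astype(np.uint8),0,2)[0],key=cv2.contourArea);hh=cv2.convexHull(cs)[:,0]
W=ray(hh,.08,P)[:,:2];x=np.linalg.lstsq(np.c_[2*W,np.ones(len(W))],(W**2).sum(1),rcond=None)[0]
ax=x[:2];f=lambda w:np.arctan2(*(w-ax)[::-1]);print(ax,np.sqrt(x[2]+ax@ax),f(Q)-f(B)); 
print(bot.current_width(),np.round(bot.current_wrist_force(),1))
bot.close_job()
```

```text
[320.20366284 119.5       ] [320.81392414 145.5       ]
-0.641621844332136 -0.6491750797757974 -0.007553235443661377
-0.635348446844653 -0.6411854246281328 -0.005836977783479802
-0.6493898564431849 -0.659055102182041 -0.009665245738856076
[ 0.52022203 -0.15888823] 0.1013096409818047 -0.005388049493110558
0.9986646291896056 [ 0.6 -0.3 -0.4]
the job is handed in; nothing more can be done
```

I turned the wide white tub's collar clockwise by its peg, about 0.67 rad, until the peg stood in line with the black bar. Then I released it, moved clear and handed the job in.

- **Alignment:** the last wrist view, from the outer side, put the peg 0.005 to 0.010 rad clockwise past the bar (about 0.5 mm at the peg). That is within the measuring error.
- **Robot state:** the gripper was open, clear of the tub, with no significant force on the wrist. My last clock reading was 13.5 s, well under the 35 s limit.
- **Narrow tub:** I did not go near it or the turquoise tubs.
- **Checks that told me nothing:** in the first wrist view after the turn, the peg hid the bar. In the last top view, the arm hid them both.

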